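# Third hand at the sprung fence

### The arm

A 6-joint arm with a two-finger parallel gripper is mounted at the origin on a cart in front of the work surface, level with it; the furniture and walls round the work are solid. World frame = base frame: x ahead of the robot, y to its left, z up, the work surface at z = 0. Lengths are in m, angles in rad, forces in N, time in s.
With the tool pointing down it reaches from about 0.35 to 0.975 m from the base axis. Payload 7.1 kg.
Tool frame: the origin (TCP) lies where the fingers leave the gripper's body, on its centre line; the fingertips stand 80 mm ahead of it and the grasp point (between the pads) lies 61 mm ahead of it; z points along the fingers, y is the direction in which the jaws open and shut (so a half turn about z gives the same grasp; the last joint's range is limited). The gripper opens to 88 mm and grips with 3 to 60 N. Pads are 20 mm wide; open, the fingers measure 115 mm over their backs; the gripper's body (75 mm by 178 mm) begins 61 mm behind the grasp point.
Start: joints at [-1.353, 0.423, 1.63, -0, 1.089, -0.019], TCP at [0.147, -0.608, 0.303] pointing down, gripper open.
Joint ranges: [-3, 3], [-0.9, 2.11], [0.09, 2.58], [-1.31, 4.45], [0.11, 2.69], [-2.54, 2.54]. Speed limits (rad/s): [2.39, 2.39, 3.01, 3.14, 3.14, 3.14].

### API

Orientations are given as a 3x3 rotation matrix whose columns are the frame's x, y, z axes.
In Python, from rig import * gives the robot as it stands.
- The arm moves only by the tool carry_out, never from a script. Its argument "commands" is text: rows parted by semicolons, each of 6 numbers parted by spaces: the shift along the tool's x, y, z in m, then the turn, a rotation vector about the tool's x, y, z in degrees. A call has 1 to 12 rows; each row shifts and turns the commanded pose from where the row before left it, along the tool's axes as they then stand; what a row does not reach is not made up. A row lasts 1/8 s, in which the tool goes at most 62.5 mm and 10.7 degrees, less where a joint would pass 70% of its speed; a pose out of reach is approached as far as the arm can. A call is refused whole if a number of a shift passes 0.0625 or a number of a turn 10.7, either way. A call with a gripper value outside its range is refused whole. "jaw" is the finger opening in m, from 0 to 0.0878, set as the call begins (left out, the last holds). The fingers move at their own pace and stop on an object; "squeeze" is the grip in N (left out, the last holds). Time passes only in rows, so rows that do not move let the fingers close. It gives the time, the measured TCP pose, the force and the opening at its end, in the units of the state.
- get_state(): the state, without advancing time (a new reading comes with each control period).
- get_image(name): name is "scene" or "top" or "wrist"; returns the picture (480x640x3 uint8, blue, green, red); there is no depth.
- camera_info(name): a dict with "fx", "fy", "cx", "cy" (pixels), "dist_coeffs" ([k1, k2, p1, p2, k3] as OpenCV has them; the pictures are not rectified), "position" and "attitude" of the camera in the world. Camera axes: x right, y down, z forward; pixel columns grow to the right and rows downward; lengths in m; the calibration is good to about 2 mm. A picture is of the moment at which its call begins: read the wrist's pose just before it. camera_info takes no time and is no camera call; for the wrist camera it gives the pose at the moment of the call.
- sign_off(): hands the job in, once; it reports no verdict.
Trained networks look in the newest picture that a camera, given by its name, has taken for a name from the list of things; names that differ only in an ending like _2 or _b are one class to them, and where a whole thing is asked for, a point or a joint stands for the part that bears it (a point fixed in the world has none). Each returns a list of dicts, best first, with "p" (0 to 1); they miss things now and then, are a little off and sometimes report something else, mostly with a low value. They report only what shows in the picture. A call takes as long as a camera call. They do not tell look-alikes from the thing itself.
- masks_of(name, camera): "region" (480x640 bool, what is visible of it).
- landmark_of(name, camera): "centre" ([x, y, z] in m, in the coordinates of the camera as it stood for that picture, good to about 4 mm: a listed point, or the origin of a listed thing).
The state is a dict: "t": time; "q": joint angles; "joint_vel": joint speeds; "tau": joint torques, N m; "position": TCP position; "tool_rot": TCP orientation; "contact_force": force on the tool from outside, world axes, zero at the start; "moment": the same for the moment, N m; "gripper_width": finger opening in m.
Only numpy, scipy, OpenCV 4.12 (cv2) and the standard library are available. Lean on these libraries where they do the work, as an engineer would, in place of code of your own. Each camera call takes 0.05 s, during which the arm holds its last target.

### The job

Balance the oak block level on the jig's round-topped rest, pointing lengthwise at the sprung fence without touching it, and let go for a moment so that it lies there by itself. Then take hold of it again and push its end squarely against the fence until the black pointers stand in the green marks (about 10 N of push, never in the red), keeping the block level above the rest; keep that push steady for three seconds so that a helper can screw it, and finish while still holding it there. Leave the other things on the bench where they are.

Things in the scene. Friction and masses are not known exactly. Their poses are not given: they have to be found in the camera images.
- oak_center (a point): Centre of the oak block: a loose, yellow-brown wooden block, 45 mm (its x) by 120 mm (its y, lengthwise) by 32 mm high (its z), about 0.13 kg, lying flat on the bench to the left of the jig. Its two ends are alike.
- oak: The same oak block; origin at the centre of its underside, y lengthwise, z up.
- jig: The pressing jig, a 12 mm thick board fixed to the bench, 235 x 130 mm, carrying a round-topped rest, a sprung fence and, behind the fence, a fixed dark block. Origin on the bench surface right below the crest of the rest; x points from the rest to the fence (the pushing direction, away from the robot), y left, z up. The board reaches from x = -65 to +170 mm.
- rest: The rest: a pale half-round piece of wood, its round axis along the jig's y, radius 50 mm, only 34 mm wide along the jig's y (narrower than the block, so fingers pass on both sides of it). Origin on the bench below its crest. The block balances stably on the crest: it leans about 1.7 degrees for each mm its middle is off the crest.
- rest_top (a point): Middle of the crest of the rest, 50 mm above the bench: the block's underside rests here.
- fence_face (a point): Point on the fence's front face that looks at the rest, in the middle of its width, 66 mm above the bench (height of the centre of a block that lies on the rest). The fence is an upright brown wooden plate 80 mm wide along the jig's y, 18 mm thick, from 14 to 90 mm above the bench; unpressed, its face is 72 mm from the crest, so a centred block is 12 mm short of it. It slides back along the jig's x. A black pointer at each lower side lies in the plane of its front face.
- fence (a joint): How far the fence is pushed back, in m: 0 unpressed, 0.036 at its end. Springs push it to the rest with 2 N plus 500 N per m of travel. The green marks on the board cover 0.010 to 0.022 (7 to 13 N), the red marks 0.028 and more.
- walnut: Bystander: loose dark walnut block, 60 x 70 x 22 mm high, origin under its centre; left of the jig too.
- sanding: Bystander: loose sanding block, 64 x 112 x 34 mm high, origin under its centre.
- tape: Bystander: loose roll of masking tape lying flat, 100 mm across, 25 mm high, origin under its centre.
There are look-alikes about, which are no part of the job. What is shaped like the oak but pink is not meant.

How it is judged:
On the way, in this order (a step that is already met when the one before it is completed fails the run):
1. the oak block lies balanced on the rest by itself, level and lengthwise to the fence, touched by neither robot nor fence (contact force between oak and the fingers below 0.05 N and contact force between oak and the arm below 0.05 N and contact force between oak and fence below 0.05 N and contact force between oak and rest above 0.4 N and linear speed of oak below 0.015 m/s and angle between oak's own z axis and vertical below 0.26 rad and angle between the y axis of oak and the x axis of jig, either way round below 0.2 rad and y of oak_center in the frame of jig between -0.014 and 0.014 m), for 0.4 s.
2. held in the fingers, the block presses the fence into the green marks, steadily for over two seconds (value of joint fence between 0.009 and 0.023 m and contact force between oak and fence between 4 and 17 N and contact force between oak and the fingers above 2 N and linear speed of oak below 0.01 m/s and angle between oak's own z axis and vertical below 0.14 rad and angle between the y axis of oak and the x axis of jig, either way round below 0.14 rad and z of oak_center in the frame of jig between 0.058 and 0.078 m and y of oak_center in the frame of jig between -0.014 and 0.014 m), for 2.2 s.
At the end, for the whole second after the job is handed in: Fingers still hold the oak block (over 2 N), its end on the fence: fence 9 to 23 mm back, 4 to 17 N between them; block still (under 10 mm/s), centre 58 to 78 mm above the bench, within 14 mm of the jig's centre line, level and lengthwise within 0.14 rad (all of step 2); the arm keeps its last pose, push and grip.
It fails at once if the fence is pushed into the red marks (28 mm or more) (value of joint fence above 0.028 m).
It fails at once if a bystander (walnut block, sanding block, tape roll) is moved by more than 20 mm (distance of any of walnut, sanding, tape from where it was at the start of the episode above 0.02 m).
It also fails if it takes over 62 s, if anything falls off the work surface, if the arm or the gripper's body presses on something with over 40 N, if the wrist force passes 120 N, or if a joint passes its speed limit or range.

## Working session

There is one attempt and no reset: what is moved stays moved. The work goes in short steps, Python scripts to look and compute and a tool call to move; the robot and the scene stay as the last step left them, time stands still between calls to the robot, and variables do not carry over. Pictures are saved under pics/ and viewed, and the job is handed in when it is done.

Besides the shell and the picture viewer there is one more tool, called after "Emit:" in YAML: its name, and indented under it one key for each argument. carry_out: Moves the arm, as the interface text tells. Its arguments: {"type":"object","properties":{"commands":{"type":"string"},"jaw":{"type":"number"},"squeeze":{"type":"number"}},"required":["commands"]}

```bash
ls; mkdir -p pics; python3 - <<'E'
from rig import *
import cv2
s=get_state()
print({k:(v if not hasattr(v,'tolist') else v.tolist()) for k,v in s.items()})
for c in ("scene","top"):
    cv2.imwrite(f"pics/{c}0.png",get_image(c)); print(camera_info(c))
E
```

```text
pics
{'t': 0.0, 'q': [-1.3530059652654522, 0.4238498897486091, 1.6306844088156198, -6.22784121278984e-06, 1.0885782771781791, -0.01902373859551594], 'joint_vel': [0.0005368693832230278, -0.00031467311476603225, -0.00010751762610927706, 0.00045137921708775507, -0.0011342693413114082, 0.0009953273223897825], 'tau': [-0.002104977029375732, -54.46323752403259, -27.36666977405548, 0.0640874239616096, 0.022786069312132895, -0.00010234571163891815], 'position': [0.146545958444986, -0.6071354857875929, 0.3018981439192791], 'tool_rot': [[0.972089666165113, 0.23460939774859255, -0.00033380090132792135], [0.23460963404645682, -0.9720885354964525, 0.0014828246523892151], [2.3400569344553033e-05, -0.0015197514286273916, -0.999998844903337]], 'contact_force': [0.11867989222838679, 0.7783078901914368, 0.014722354582301816], 'moment': [-0.03018597251019188, -0.01565233297953537, -0.0008194750770465899], 'gripper_width': 0.08799832132034838}
{'fx': 549.70027469566, 'fy': 549.70027469566, 'cx': 322.09621589343277, 'cy': 234.7394797302893, 'dist_coeffs': array([0.03707435, 0.        , 0.        , 0.        , 0.        ]), 'position': array([-0.61814893,  1.10625951,  0.79327998]), 'attitude': array([[-0.6476528 , -0.32619657,  0.68857944],
       [-0.76151956,  0.24725847, -0.59912537],
       [ 0.02517554, -0.91239194, -0.40854271]])}
{'fx': 602.8673567962102, 'fy': 602.8673567962102, 'cx': 316.4338075809461, 'cy': 235.6425510305785, 'dist_coeffs': array([-0.15071033,  0.        ,  0.        ,  0.        ,  0.        ]), 'position': array([0.40408678, 0.06672532, 1.74262699]), 'attitude': array([[ 0.02627039, -0.99397927,  0.10637231],
       [-0.99959291, -0.02730438, -0.00827552],
       [ 0.01113013, -0.10611161, -0.99429193]])}
```

View pics/scene0.png

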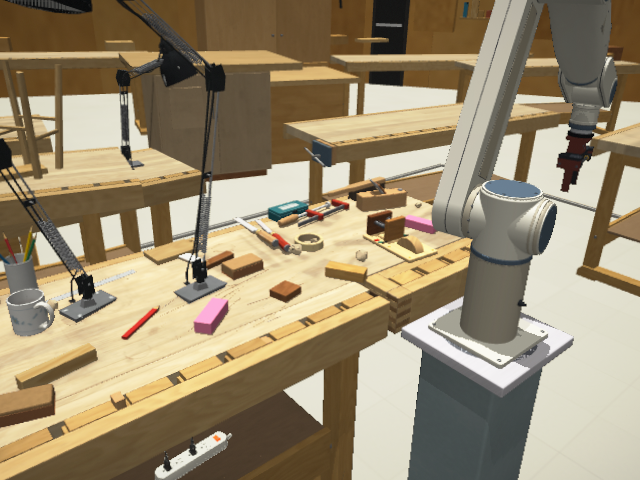

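View pics/top0.png

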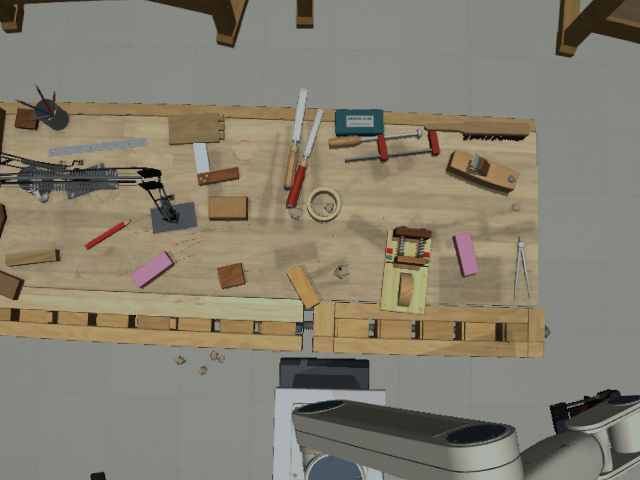

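The scene camera shows the jig at about (402,237) and a yellow-brown block at (346,271). The top camera shows the jig at (406,270) and the block at (303,286).

Candidates for the oak in the top view:
- yellow-brown block at (303,286)
- pink blocks at (152,269) and (466,254), ruled out by colour
- long, thin pale stick at (33,257), ruled out by shape

The block at (303,286) fits, and I'll confirm it in a crop.

```bash
cat > h.py <<'E'
from rig import *
import cv2, numpy as np
def K(i): return np.array([[i['fx'],0,i['cx']],[0,i['fy'],i['cy']],[0,0,1]])
def unproj(i,px,z):
    p=cv2.undistortPoints(np.array(px,float).reshape(-1,1,2),K(i),np.array(i['dist_coeffs'])).reshape(-1,2)
    d=np.c_[p,np.ones(len(p))]@np.array(i['attitude']).T
    o=np.array(i['position']); return o+d*((z-o[2])/d[:,2])[:,None]
def proj(i,P):
    R=np.array(i['attitude']).T; t=-R@np.array(i['position'])
    return cv2.projectPoints(np.array(P,float).reshape(-1,3),cv2.Rodrigues(R)[0],t,K(i),np.array(i['dist_coeffs']))[0].reshape(-1,2)
def tow(i,c): return np.array(i['attitude'])@np.array(c)+np.array(i['position'])
E
python3 - <<'E'
from h import *
im=get_image("top"); i=camera_info("top")
c=im[210:330,260:460]; cv2.imwrite("pics/crop1.png",cv2.resize(c,None,fx=4,fy=4,interpolation=cv2.INTER_CUBIC)[:600,:800])
for n in ("oak_center","rest_top","fence_face","jig","walnut"):
    print(n,[(round(d['p'],2),tow(i,d['centre']).round(4)) for d in landmark_of(n,"top")[:3]])
d=masks_of("oak","top")
for m in d[:3]:
    r=m['region'].astype(np.uint8); print(m['p'],cv2.minAreaRect(cv2.findNonZero(r)))
E
```

```text
oak_center [(0.96, array([0.4413, 0.091 , 0.0144])), (0.96, array([ 0.5526, -0.3774,  0.0144])), (0.86, array([0.4769, 0.5262, 0.0215]))]
rest_top [(0.86, array([ 0.4465, -0.2017,  0.0471]))]
fence_face [(0.65, array([ 0.5095, -0.2082,  0.065 ]))]
jig [(0.7, array([ 4.399e-01, -2.024e-01, -2.000e-04]))]
walnut [(0.93, array([ 0.4735,  0.2932, -0.0024]))]
0.65 ((303.34765625, 286.7037048339844), (41.637535095214844, 15.30101203918457), 59.4207763671875)
0.64 ((465.3529968261719, 253.9117889404297), (42.20119857788086, 17.220029830932617), 75.96376037597656)
0.6 ((151.82553100585938, 269.3221435546875), (16.712329864501953, 42.60006332397461), 55.00798034667969)
```

View pics/crop1.png

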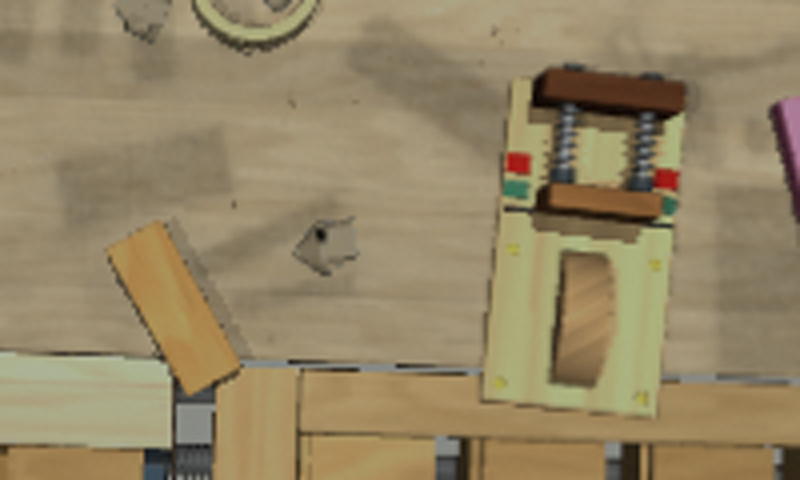

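```bash
python3 - <<'E'
from h import *
i=camera_info("top")
f=lambda p:[(260+(u+.5)/4-.5,210+(v+.5)/4-.5) for u,v in p]
o=unproj(i,f([(107,249),(162,221),(240,368),(193,395)]),.032); print(o.round(4),o.mean(0))
j=unproj(i,f([(512,80),(483,400),(655,417),(684,120)]),.012); print(j.round(4))
print(np.degrees(np.arctan2(*(j[0]-j[1])[[1,0]])),np.degrees(np.arctan2(*(j[3]-j[2])[[1,0]])))
print(np.degrees(np.arctan2(*((o[0]+o[1]-o[2]-o[3]))[[1,0]])))
w=camera_info("wrist");s=get_state();R=np.array(s['tool_rot'])
print(R.T@(w['position']-s['position']),(R.T@w['attitude']).round(3),w)
E
```

```text
[[0.4814 0.135  0.032 ]
 [0.5024 0.0966 0.032 ]
 [0.3999 0.0385 0.032 ]
 [0.38   0.0712 0.032 ]] [0.44091788 0.08534098 0.032     ]
[[ 0.6124 -0.1536  0.012 ]
 [ 0.3812 -0.1364  0.012 ]
 [ 0.3716 -0.2609  0.012 ]
 [ 0.5867 -0.2799  0.012 ]]
-4.265097213552252 -5.035003726009608
30.85557969841563
[ 0.07521376 -0.00089584 -0.0819838 ] [[ 0.    -0.962 -0.274]
 [ 1.     0.    -0.001]
 [ 0.001 -0.274  0.962]] {'fx': 408.6545772182915, 'fy': 408.6545772182915, 'cx': 324.31831515598174, 'cy': 237.5280288768284, 'dist_coeffs': array([-0.0702973,  0.       ,  0.       ,  0.       ,  0.       ]), 'position': array([ 0.21955054, -0.5889945 ,  0.38462246]), 'attitude': array([[ 2.34878046e-01, -9.34751373e-01, -2.66593652e-01],
       [-9.72024501e-01, -2.26102834e-01, -6.36072190e-02],
       [-8.20644822e-04,  2.74075500e-01, -9.61707828e-01]])}
```

The crop confirms it: the yellow-brown block at crop (172,305) is the oak, left of the jig, with 45:120 proportions. The jig fills crop x 485–685. Next I'll move above the jig and look with the wrist camera.

```bash
cat >> h.py <<'E'
from scipy.spatial.transform import Rotation as Ro
def Rdown(yaw):
    a=np.radians(yaw);x=np.array([np.cos(a),np.sin(a),0]);z=np.array([0,0,-1.]);return np.c_[x,np.cross(z,x),z]
def plan(p,yaw,n=None,R0=None,p0=None):
    s=get_state();p0=np.array(s['position']) if p0 is None else np.array(p0);R=np.array(s['tool_rot']) if R0 is None else R0
    T=Rdown(yaw);rv=(Ro.from_matrix(R.T@T)).as_rotvec();d=np.array(p)-p0
    n=n or max(1,int(np.ceil(max(np.linalg.norm(d)/.058,np.degrees(np.linalg.norm(rv))/10))))
    rows=[]
    for k in range(n):
        rows.append(" ".join(f"{v:.4f}" for v in R.T@d/n)+" "+" ".join(f"{v:.2f}" for v in np.degrees(rv/n)))
        R=R@Ro.from_rotvec(rv/n).as_matrix()
    print(n,"; ".join(rows))
def st():
    s=get_state();R=np.array(s['tool_rot']);print('t',round(s['t'],2),'p',np.round(s['position'],4),'yaw',np.degrees(np.arctan2(R[1,0],R[0,0])).round(2),'z',R[:,2].round(4),'F',np.round(s['contact_force'],2),'w',round(s['gripper_width'],4),'q',np.round(s['q'],2))
E
python3 -c "
from h import *
plan([.53,-.21,.30],-4.7)"
```

```text
10 0.0466 -0.0296 0.0003 -0.00 0.00 1.83; 0.0456 -0.0311 0.0003 -0.00 0.00 1.83; 0.0446 -0.0326 0.0003 -0.00 0.00 1.83; 0.0435 -0.0340 0.0003 -0.00 0.00 1.83; 0.0424 -0.0353 0.0003 -0.00 0.00 1.83; 0.0413 -0.0367 0.0003 -0.00 0.00 1.83; 0.0401 -0.0380 0.0003 -0.00 0.00 1.83; 0.0389 -0.0392 0.0003 -0.00 0.00 1.83; 0.0376 -0.0404 0.0003 -0.00 0.00 1.83; 0.0363 -0.0416 0.0003 -0.00 0.00 1.83
```

Emit:
carry_out:
  commands: "0.047 -0.03 0 0 0 1.8; 0.046 -0.031 0 0 0 1.8; 0.045 -0.033 0 0 0 1.8; 0.044 -0.034 0 0 0 1.8; 0.042 -0.035 0 0 0 1.8; 0.041 -0.037 0 0 0 1.8; 0.04 -0.038 0 0 0 1.8; 0.039 -0.039 0 0 0 1.8; 0.038 -0.04 0 0 0 1.8; 0.036 -0.042 0 0 0 2; 0 0 0 0 0 0; 0 0 0 0 0 0"

```text
t: 1.95
position: [0.5296, -0.2086, 0.3025]
tool_rot: [[0.997, -0.08, -0.001], [-0.08, -0.997, -0.0], [-0.001, 0.0, -1.0]]
contact_force: [-0.1, -1.3, -0.8]
gripper_width: 0.0881
```

```bash
python3 - <<'E'
from h import *
st(); i=camera_info("wrist"); im=get_image("wrist"); cv2.imwrite("pics/w1.png",im)
for n in ("rest_top","fence_face","jig"):
    print(n,[(round(d['p'],2),tow(i,d['centre']).round(4)) for d in landmark_of(n,"wrist")[:2]])
R=Rdown(-4.7);
for P in ([.4465,-.202,.05],): print(proj(i,P))
E
```

```text
t 1.95 p [ 0.5296 -0.2086  0.3025] yaw -4.57 z [-7.e-04 -1.e-04 -1.e+00] F [-0.07 -1.31 -0.77] w 0.0881 q [-0.4   0.34  1.76 -0.    1.04  1.25]
rest_top [(0.92, array([ 0.4351, -0.2044,  0.0478]))]
fence_face [(0.85, array([ 0.5073, -0.2103,  0.0647]))]
jig [(0.58, array([ 4.360e-01, -2.034e-01, -4.000e-04])), (0.4, array([0.4395, 0.0893, 0.0155]))]
[[325.5268936  304.93029014]]
```

View pics/w1.png

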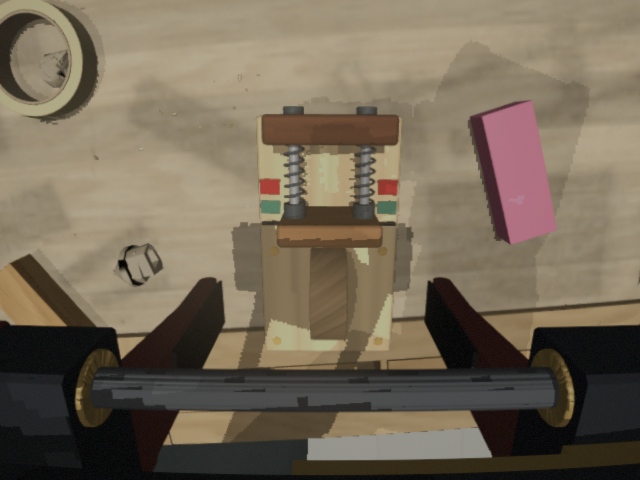

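The wrist view shows the jig. The board's front corners are at about (264,349) and (391,349), the fence's front top edge runs (278,246)–(381,245), and the rest spans columns 310–347 with its rear edge at row 339. The oak's end is at (35,290).

```bash
python3 - <<'E'
from h import *
i=camera_info("wrist"); im=get_image("wrist")
c=im[90:365,230:430]; cv2.imwrite("pics/w1c.png",cv2.resize(c,None,fx=2.18,fy=2.18,interpolation=cv2.INTER_CUBIC))
u=lambda px,z: unproj(i,px,z).round(4)
b=u([(264,349),(391,349),(258,120),(399,120)],.012); print('board',b)
f=u([(278,246),(381,244.5)],.09); print('fence',f, np.degrees(np.arctan2(f[0,0]-f[1,0],f[0,1]-f[1,1])), f.mean(0))
print('rest rear',u([(310,339),(347,339)],.012).mean(0))
ss=np.degrees(np.arctan2(*(b[2]-b[0])[[1,0]])),np.degrees(np.arctan2(*(b[3]-b[1])[[1,0]])),np.degrees(np.arctan2((b[0]-b[1])[0],(b[0]-b[1])[1])); print(ss)
E
```

```text
board [[ 0.3834 -0.1338  0.012 ]
 [ 0.3726 -0.2649  0.012 ]
 [ 0.6103 -0.1564  0.012 ]
 [ 0.6002 -0.2805  0.012 ]]
fence [[ 0.5164 -0.1724  0.09  ]
 [ 0.5112 -0.25    0.09  ]] 3.833676537088064 [ 0.5138 -0.2112  0.09  ]
rest rear [ 0.38975 -0.2013   0.012  ]
(np.float64(-5.688090868818149), np.float64(-3.92099475592347), np.float64(4.709384339981496))
```

View pics/w1c.png

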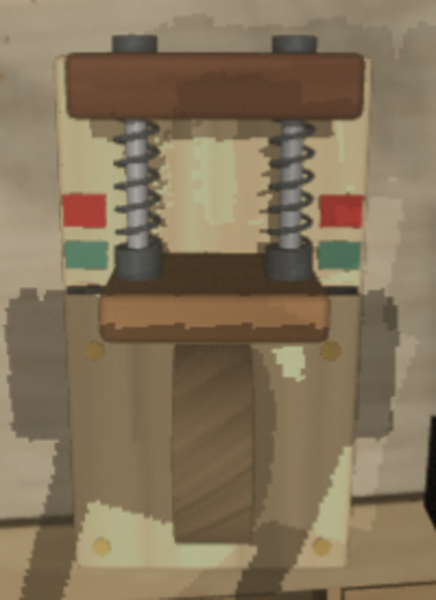

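```bash
python3 - <<'E'
from h import *
plan([.495,.115,.25],31)
E
```

```text
6 -0.0102 -0.0534 0.0088 0.00 0.00 -5.96; -0.0046 -0.0542 0.0088 0.00 0.00 -5.96; 0.0011 -0.0544 0.0088 0.00 0.00 -5.96; 0.0067 -0.0540 0.0088 0.00 0.00 -5.96; 0.0123 -0.0530 0.0088 0.00 0.00 -5.96; 0.0177 -0.0514 0.0088 0.00 0.00 -5.96
```

Emit:
carry_out:
  commands: "-0.01 -0.053 0.009 0 0 -6; -0.005 -0.054 0.009 0 0 -6; 0.001 -0.054 0.009 0 0 -6; 0.007 -0.054 0.009 0 0 -6; 0.012 -0.053 0.009 0 0 -6; 0.018 -0.051 0.009 0 0 -6; 0 0 0 0 0 0; 0 0 0 0 0 0"

```text
t: 3.2
position: [0.4947, 0.114, 0.2488]
tool_rot: [[0.854, 0.52, 0.0], [0.52, -0.854, -0.0], [-0.0, 0.0, -1.0]]
contact_force: [-0.9, -1.4, -0.9]
gripper_width: 0.0881
```

```bash
python3 - <<'E'
from h import *
st(); i=camera_info("wrist"); im=get_image("wrist"); cv2.imwrite("pics/w2.png",im)
for n in ("oak_center","oak"):
    print(n,[(round(d['p'],2),tow(i,d['centre']).round(4)) for d in landmark_of(n,"wrist")[:2]])
E
```

```text
t 3.2 p [0.4947 0.114  0.2488] yaw 31.33 z [ 1.e-04 -3.e-04 -1.e+00] F [-0.89 -1.4  -0.89] w 0.0881 q [ 0.2   0.33  1.93 -0.    0.88  1.23]
oak_center [(0.62, array([0.4419, 0.0897, 0.0146]))]
oak [(0.56, array([ 0.4434,  0.0877, -0.0028]))]
```

View pics/w2.png

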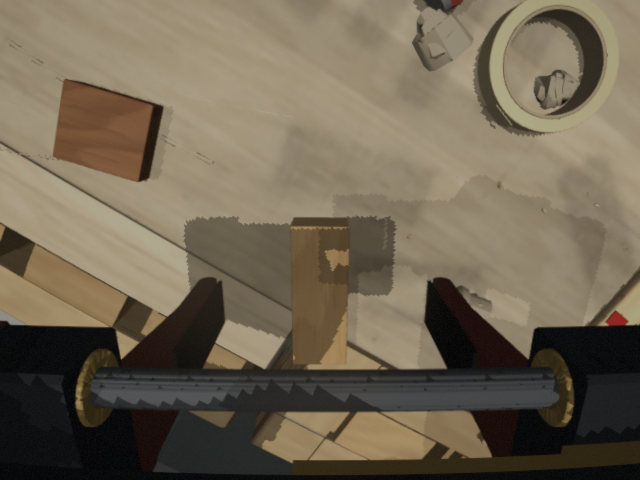

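The oak's top face lies between the fingers, with corners (291,226), (349,226), (346,364) and (293,363). It is well aligned with the tool.

```bash
python3 - <<'E'
from h import *
i=camera_info("wrist")
o=unproj(i,[(291,226),(349,226),(346,364),(293,363)],.032); print(o.round(4),o.mean(0))
print([np.linalg.norm(o[k]-o[(k+1)%4]).round(4) for k in range(4)])
d=(o[0]+o[1]-o[2]-o[3])/2;yaw=np.degrees(np.arctan2(d[1],d[0]));print(yaw)
c=o.mean(0);plan([c[0],c[1],.086],31)
E
```

```text
[[0.481  0.1353 0.032 ]
 [0.5037 0.0978 0.032 ]
 [0.4013 0.0362 0.032 ]
 [0.379  0.0747 0.032 ]] [0.4412451  0.08598409 0.032     ]
[np.float64(0.0438), np.float64(0.1196), np.float64(0.0445), np.float64(0.1186)]
30.866956595789265
3 -0.0200 -0.0015 0.0543 0.01 -0.01 0.07; -0.0200 -0.0015 0.0543 0.01 -0.01 0.07; -0.0200 -0.0015 0.0543 0.01 -0.01 0.07
```

Emit:
carry_out:
  commands: "-0.03 -0.002 0.02 0 0 0.3; -0.03 -0.002 0.04 0 0 0.2; 0 0 0.05 0 0 0; 0 0 0.04 0 0 0; 0 0 0.013 0 0 0; 0 0 0 0 0 0; 0 0 0 0 0 0; 0 0 0 0 0 0"
  jaw: 0.0878

```text
t: 4.35
position: [0.4421, 0.087, 0.0869]
tool_rot: [[0.858, 0.513, 0.003], [0.513, -0.858, 0.0], [0.002, 0.001, -1.0]]
contact_force: [-0.0, -0.5, -0.9]
gripper_width: 0.0879
```

```bash
python3 -c "
from h import *
st();plan([.4412,.086,.086],30.9,1)"
```

```text
t 4.35 p [0.4421 0.087  0.0869] yaw 30.86 z [ 2.5e-03  5.0e-04 -1.0e+00] F [-0.04 -0.55 -0.89] w 0.0879 q [0.17 0.57 2.11 0.   0.46 1.2 ]
1 -0.0013 0.0004 0.0009 0.05 -0.14 -0.04
```

Now close with a moderate grip of 30 N and lift.

Emit:
carry_out:
  commands: "-0.001 0 0.001 0 0 0; 0 0 0 0 0 0; 0 0 0 0 0 0; 0 0 0 0 0 0; 0 0 0 0 0 0; 0 0 0 0 0 0; 0 0 0 0 0 0; 0 0 0 0 0 0"
  jaw: 0.03
  squeeze: 30

```text
t: 5.35
position: [0.4404, 0.0864, 0.0847]
tool_rot: [[0.858, 0.513, 0.0], [0.513, -0.858, 0.0], [0.0, -0.0, -1.0]]
contact_force: [0.2, 1.5, 0.7]
gripper_width: 0.0448
```

```bash
python3 -c "
from h import *
st()"
```

```text
t 5.35 p [0.4404 0.0864 0.0847] yaw 30.87 z [ 0.  0. -1.] F [0.16 1.46 0.68] w 0.0448 q [0.17 0.58 2.11 0.   0.45 1.2 ]
```

Emit:
carry_out:
  commands: "0 0 -0.03 0 0 0; 0 0 -0.05 0 0 0; 0 0 -0.035 0 0 0; 0 0 0 0 0 0; 0 0 0 0 0 0"

```text
t: 5.98
position: [0.4398, 0.0863, 0.199]
tool_rot: [[0.858, 0.513, -0.001], [0.513, -0.858, -0.0], [-0.001, -0.0, -1.0]]
contact_force: [0.1, -0.1, -1.8]
gripper_width: 0.0446
```

```bash
python3 -c "
from h import *
st();plan([.441,-.205,.185],-4.6,7)"
```

```text
t 5.97 p [0.4398 0.0863 0.199 ] yaw 30.87 z [-9.e-04 -2.e-04 -1.e+00] F [ 0.13 -0.09 -1.76] w 0.0446 q [ 0.17  0.34  2.08 -0.    0.72  1.2 ]
7 -0.0212 0.0358 0.0020 -0.00 0.01 5.07; -0.0180 0.0375 0.0020 -0.00 0.01 5.07; -0.0146 0.0390 0.0020 -0.00 0.01 5.07; -0.0111 0.0401 0.0020 -0.00 0.01 5.07; -0.0075 0.0409 0.0020 -0.00 0.01 5.07; -0.0038 0.0414 0.0020 -0.00 0.01 5.07; -0.0002 0.0416 0.0020 -0.00 0.01 5.07
```

Emit:
carry_out:
  commands: "-0.021 0.036 0.002 0 0 5.1; -0.018 0.0375 0.002 0 0 5.1; -0.015 0.039 0.002 0 0 5.1; -0.011 0.04 0.002 0 0 5.1; -0.0075 0.041 0.002 0 0 5.1; -0.004 0.041 0.002 0 0 5.1; 0 0.042 0.002 0 0 5; 0 0 0 0 0 0; 0 0 0 0 0 0; 0 0 0 0 0 0"

```text
t: 7.22
position: [0.4405, -0.2038, 0.185]
tool_rot: [[0.997, -0.081, -0.002], [-0.081, -0.997, 0.001], [-0.002, -0.001, -1.0]]
contact_force: [-0.2, 0.2, -1.3]
gripper_width: 0.0448
```

```bash
python3 - <<'E'
from h import *
st();plan([.441,-.205,.145],-4.6)
i=camera_info("wrist"); im=get_image("wrist"); cv2.imwrite("pics/w3.png",im)
for n in ("rest_top","fence_face","oak_center"):
    print(n,[(round(d['p'],2),tow(i,d['centre']).round(4)) for d in landmark_of(n,"wrist")[:2]])
cv2.imwrite("pics/s3.png",cv2.resize(get_image("scene")[170:290,330:470],None,fx=5,fy=5,interpolation=cv2.INTER_CUBIC))
E
```

```text
t 7.22 p [ 0.4405 -0.2038  0.185 ] yaw -4.63 z [-1.5e-03  9.0e-04 -1.0e+00] F [-0.16  0.23 -1.28] w 0.0448 q [-0.46  0.41  2.01  0.    0.72  1.19]
1 0.0007 0.0012 0.0400 -0.04 0.09 -0.03
rest_top []
fence_face [(0.65, array([ 0.5088, -0.2099,  0.0633]))]
oak_center [(0.72, array([ 0.4367, -0.2009,  0.1143])), (0.64, array([ 0.5463, -0.3844,  0.0148]))]
```

View pics/w3.png

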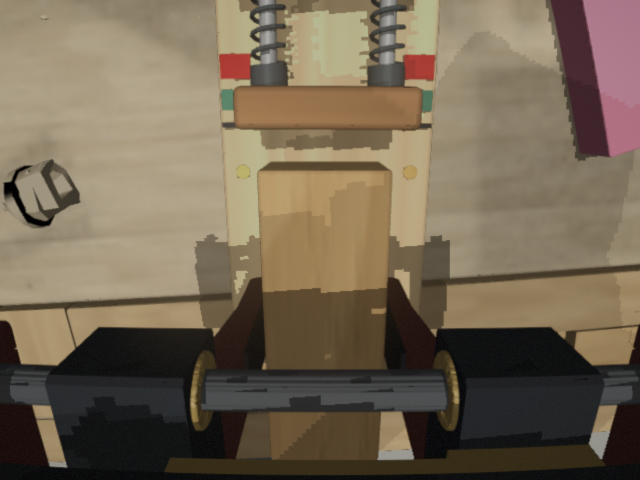

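View pics/s3.png

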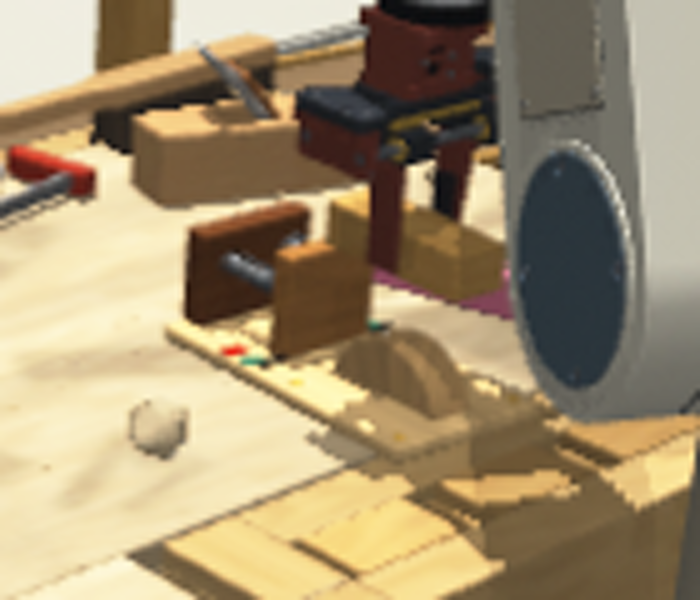

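The block sits between the fingers with its far top edge at (258–391,170). The fence's front edge is at (236–421,127), and a gap shows between them.

```bash
python3 - <<'E'
from h import *
i=camera_info("wrist");s=get_state();p=s['position']; print(i['position'])
ex=np.array([np.cos(np.radians(-4.6)),np.sin(np.radians(-4.6))]);ey=np.array([-ex[1],ex[0]])
rel=lambda a:np.c_[(a[:,:2]-p[:2])@ex,(a[:,:2]-p[:2])@ey].round(4)
print('fence top front',rel(unproj(i,[(236,127),(421,126.5)],.09)))
print('pointer',rel(unproj(i,[(222,126),(432,125)],.013)))
print('block far top',rel(unproj(i,[(259,170),(391,170)],p[2]-.0847+.032)))
E
```

```text
[ 0.51576771 -0.2096154   0.26779295]
fence top front [[ 0.0729  0.0383]
 [ 0.0731 -0.04  ]]
pointer [[ 0.0727  0.0631]
 [ 0.0732 -0.0644]]
block far top [[ 0.0596  0.0224]
 [ 0.0596 -0.021 ]]
```

The fence face is 73 mm ahead of the TCP, so the crest is about 1 mm ahead. The block needs +1 mm in x and +0.8 mm in tool y. Lowering now.

Emit:
carry_out:
  commands: "0.001 0.001 0.015 0 0.1 0; 0 0 0.02 0 0 0; 0 0 0.008 0 0 0; 0 0 0.004 0 0 0; 0 0 0 0 0 0; 0 0 0 0 0 0"

```text
t: 8.22
position: [0.4421, -0.2063, 0.1391]
tool_rot: [[0.997, -0.083, 0.002], [-0.083, -0.997, -0.0], [0.002, 0.0, -1.0]]
contact_force: [-0.1, 0.0, -1.4]
gripper_width: 0.0448
```

```bash
python3 -c "
from h import *
st()"
```

```text
t 8.22 p [ 0.4421 -0.2063  0.1391] yaw -4.73 z [ 2.4e-03 -5.0e-04 -1.0e+00] F [-0.06  0.03 -1.36] w 0.0448 q [-0.46  0.5   2.02  0.    0.62  1.19]
```

Emit:
carry_out:
  commands: "0 -0.001 0.002 0 0 0; 0 0 0.001 0 0 0; 0 0 0.001 0 0 0; 0 0 0 0 0 0; 0 0 0 0 0 0"

```text
t: 8.85
position: [0.442, -0.2051, 0.1347]
tool_rot: [[0.997, -0.083, 0.002], [-0.083, -0.997, -0.0], [0.002, -0.0, -1.0]]
contact_force: [0.5, 1.2, -1.0]
gripper_width: 0.0446
```

```bash
python3 -c "
from h import *
st()"
```

```text
t 8.85 p [ 0.442  -0.2051  0.1347] yaw -4.73 z [ 1.8e-03 -1.0e-04 -1.0e+00] F [ 0.52  1.16 -0.95] w 0.0446 q [-0.46  0.5   2.03  0.    0.61  1.19]
```

Emit:
carry_out:
  commands: "0 0 0.001 0 0 0; 0 0 0 0 0 0; 0 0 0 0 0 0"

```text
t: 9.22
position: [0.442, -0.2052, 0.1346]
tool_rot: [[0.997, -0.083, 0.002], [-0.083, -0.997, -0.0], [0.002, 0.0, -1.0]]
contact_force: [-2.5, 1.1, 12.6]
gripper_width: 0.0453
```

```bash
python3 - <<'E'
from h import *
st(); cv2.imwrite("pics/w4.png",get_image("wrist"))
cv2.imwrite("pics/s4.png",cv2.resize(get_image("scene")[170:290,330:470],None,fx=5,fy=5,interpolation=cv2.INTER_CUBIC))
E
```

```text
t 9.22 p [ 0.442  -0.2052  0.1346] yaw -4.73 z [ 2.e-03 -2.e-04 -1.e+00] F [-2.52  1.12 12.61] w 0.0453 q [-0.46  0.5   2.03  0.    0.61  1.19]
```

View pics/w4.png

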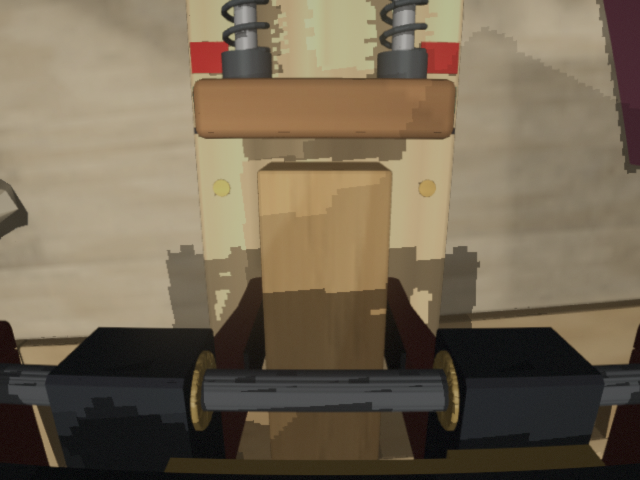

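View pics/s4.png

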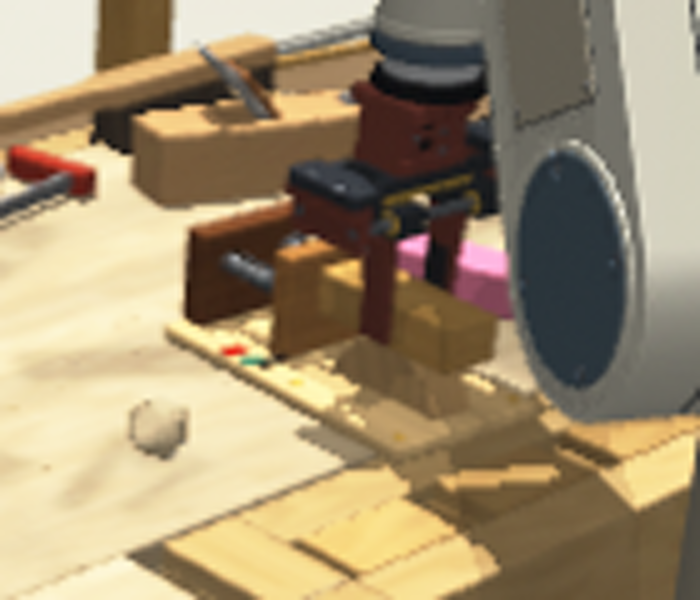

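The block is resting (12.6 N down). Its far edge is at row 170 and the fence edge at row 137. I'll check the position before letting go.

```bash
python3 - <<'E'
from h import *
i=camera_info("wrist");s=get_state();p=s['position']
ex=np.array([np.cos(np.radians(-4.6)),np.sin(np.radians(-4.6))]);ey=np.array([-ex[1],ex[0]])
rel=lambda a:np.c_[(a[:,:2]-p[:2])@ex,(a[:,:2]-p[:2])@ey].round(4)
print('fence top front',rel(unproj(i,[(196,137),(454,136)],.09)))
print('pointer',rel(unproj(i,[(192,131),(456,130)],.013)))
print('block far top',rel(unproj(i,[(259,170),(391,170)],.082)))
E
```

```text
fence top front [[ 0.0708  0.0399]
 [ 0.0709 -0.0386]]
pointer [[ 0.0713  0.0655]
 [ 0.0715 -0.0634]]
block far top [[ 0.0597  0.0223]
 [ 0.0596 -0.021 ]]
```

The block is centred to about 0.5 mm. Easing off the load, then opening.

Emit:
carry_out:
  commands: "-0.0005 0 -0.001 0 0 0; 0 0 0 0 0 0; 0 0 0 0 0 0"

```text
t: 9.7
position: [0.4415, -0.2051, 0.1347]
tool_rot: [[0.997, -0.083, 0.002], [-0.083, -0.997, -0.0], [0.002, -0.0, -1.0]]
contact_force: [-0.7, 0.4, 1.9]
gripper_width: 0.0452
```

```bash
python3 -c "
from h import *
st()"
```

```text
t 9.7 p [ 0.4415 -0.2051  0.1347] yaw -4.73 z [ 1.7e-03 -1.0e-04 -1.0e+00] F [-0.69  0.37  1.86] w 0.0452 q [-0.46  0.5   2.03  0.    0.61  1.19]
```

Emit:
carry_out:
  commands: "0 0 0 0 0 0; 0 0 0 0 0 0; 0 0 0 0 0 0; 0 0 0 0 0 0; 0 0 0 0 0 0; 0 0 0 0 0 0; 0 0 0 0 0 0; 0 0 0 0 0 0"
  jaw: 0.065

```text
t: 10.7
position: [0.4414, -0.2051, 0.1347]
tool_rot: [[0.997, -0.083, 0.002], [-0.083, -0.997, -0.0], [0.002, -0.0, -1.0]]
contact_force: [-0.5, -0.7, 0.2]
gripper_width: 0.0652
```

```bash
python3 - <<'E'
from h import *
st(); cv2.imwrite("pics/w5.png",get_image("wrist"))
cv2.imwrite("pics/s5.png",cv2.resize(get_image("scene")[170:290,330:470],None,fx=5,fy=5,interpolation=cv2.INTER_CUBIC))
E
```

```text
t 10.7 p [ 0.4414 -0.2051  0.1347] yaw -4.73 z [ 1.7e-03 -1.0e-04 -1.0e+00] F [-0.55 -0.67  0.23] w 0.0652 q [-0.46  0.5   2.03  0.    0.61  1.19]
```

View pics/w5.png

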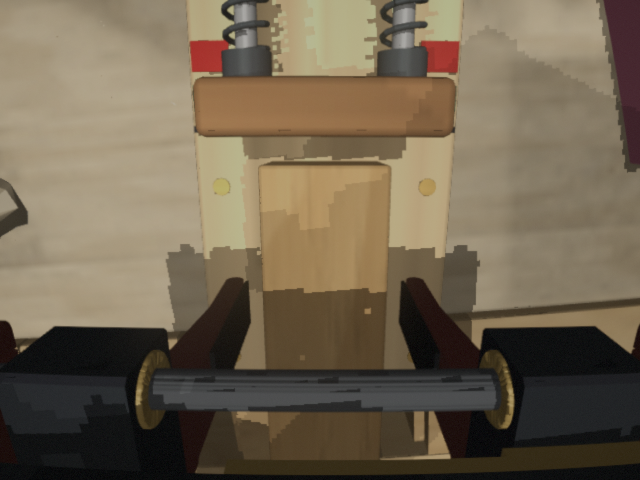

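View pics/s5.png

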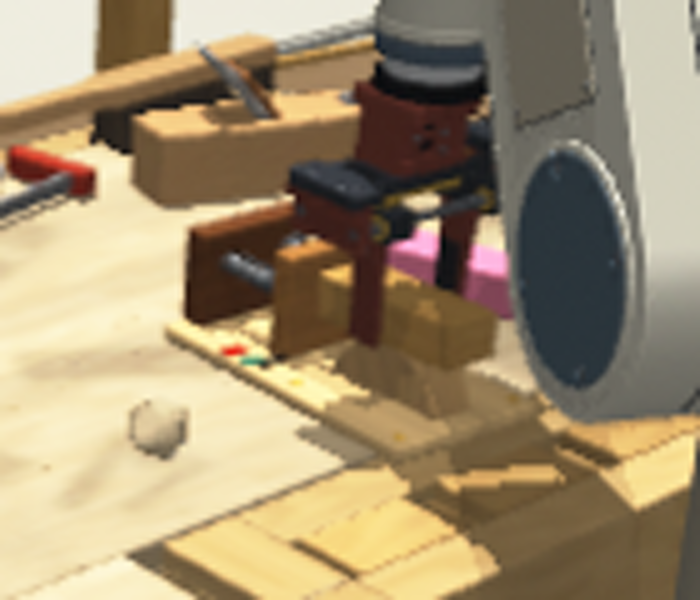

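The block rests on its own between the open fingers, clear of the fence (edge at row 165, fence at row 136). It leans forward slightly, by about 2–3°. I'll let it lie a bit longer and check that it's still.

Emit:
carry_out:
  commands: "0 0 0 0 0 0; 0 0 0 0 0 0; 0 0 0 0 0 0; 0 0 0 0 0 0; 0 0 0 0 0 0; 0 0 0 0 0 0; 0 0 0 0 0 0; 0 0 0 0 0 0"

```text
t: 11.8
position: [0.4415, -0.2051, 0.1347]
tool_rot: [[0.997, -0.082, 0.002], [-0.082, -0.997, -0.0], [0.002, 0.0, -1.0]]
contact_force: [-0.2, 0.4, -0.0]
gripper_width: 0.0648
```

```bash
python3 - <<'E'
from h import *
a=cv2.imread("pics/w5.png"); b=get_image("wrist"); st()
print(cv2.absdiff(a,b)[150:300,230:420].mean())
cv2.imwrite("pics/cmp.png",cv2.resize(np.hstack([a[120:320,230:420],b[120:320,230:420]]),None,fx=2,fy=2))
i=camera_info("wrist");p=get_state()['position']
ex=np.array([np.cos(np.radians(-4.6)),np.sin(np.radians(-4.6))])
for z in (.078,.08,.082):
    o=unproj(i,[(260,165.5),(390,165.5)],z); print(z,((o[:,:2]-p[:2])@ex).round(4),np.linalg.norm(o[0]-o[1]).round(4))
E
```

```text
t 11.85 p [ 0.4415 -0.2051  0.1347] yaw -4.73 z [ 1.7e-03 -1.0e-04 -1.0e+00] F [-1.88 -0.   -0.79] w 0.0653 q [-0.46  0.5   2.03  0.    0.61  1.19]
0.6311345029239767
0.078 [0.0608 0.0607] 0.0439
0.08 [0.061  0.0609] 0.0433
0.082 [0.0612 0.0611] 0.0426
```

View pics/cmp.png

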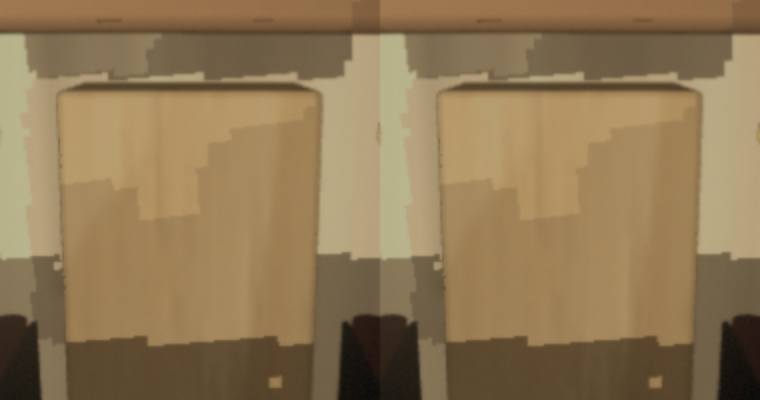

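It's at rest: the two pictures taken a second apart are practically the same. Now re-grip at 45 N.

Emit:
carry_out:
  commands: "0 0 0 0 0 0; 0 0 0 0 0 0; 0 0 0 0 0 0; 0 0 0 0 0 0; 0 0 0 0 0 0; 0 0 0 0 0 0; 0 0 0 0 0 0; 0 0 0 0 0 0"
  jaw: 0.03
  squeeze: 45

```text
t: 12.85
position: [0.4415, -0.2051, 0.1347]
tool_rot: [[0.997, -0.082, 0.002], [-0.082, -0.997, -0.0], [0.002, -0.0, -1.0]]
contact_force: [-0.0, -0.3, 0.5]
gripper_width: 0.0444
```

Emit:
carry_out:
  commands: "0 0 -0.002 0 0 0; 0 0 -0.002 0 0 0; -0.001 0 0 0 1 0; -0.001 0 0 0 1 0; 0 0 0 0 0.5 0; 0 0 0 0 0 0; 0 0 0 0 0 0"

```text
t: 13.72
position: [0.4395, -0.205, 0.1387]
tool_rot: [[0.996, -0.083, 0.045], [-0.083, -0.997, -0.004], [0.045, 0.0, -0.999]]
contact_force: [0.4, -0.3, -1.5]
gripper_width: 0.0449
```

```bash
python3 - <<'E'
from h import *
st(); i=camera_info("wrist");cv2.imwrite("pics/w6.png",get_image("wrist"))
sc=get_image("scene");cv2.imwrite("pics/s6.png",cv2.resize(sc[200:270,370:450],None,fx=8,fy=8,interpolation=cv2.INTER_CUBIC))
E
```

```text
t 13.72 p [ 0.4395 -0.205   0.1387] yaw -4.74 z [ 0.0453 -0.0038 -0.999 ] F [ 0.44 -0.35 -1.46] w 0.0449 q [-0.47  0.48  2.05  0.03  0.56  1.16]
```

View pics/w6.png

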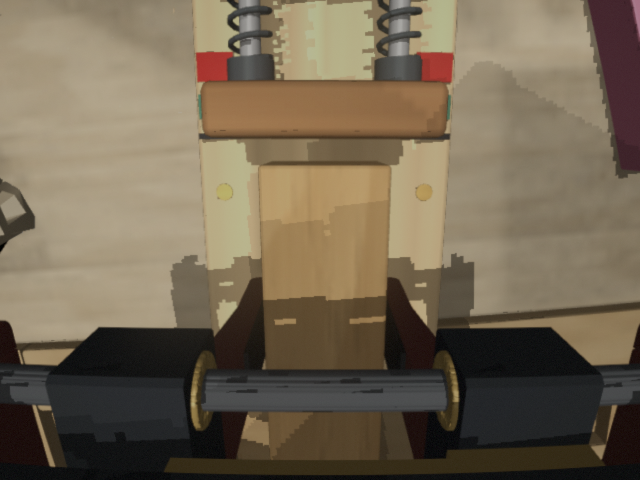

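View pics/s6.png

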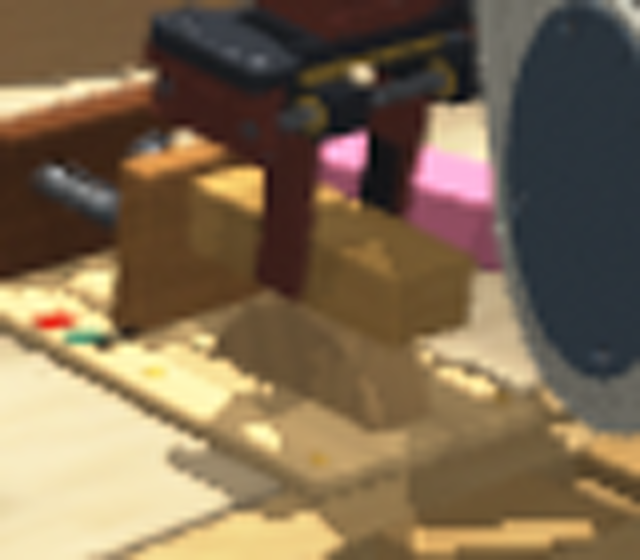

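The wrist view shows the block gripped with its front edge at row 167 and the fence edge at row 137. I'll check the tilt from the apparent width of the front edge and the side lines in the scene view.

```bash
python3 - <<'E'
from h import *
i=camera_info("wrist");s=get_state();p=s['position'];R=np.array(s['tool_rot'])
im=cv2.imread("pics/w6.png")
g=cv2.cvtColor(im,cv2.COLOR_BGR2GRAY)
ex=np.array([np.cos(np.radians(-4.6)),np.sin(np.radians(-4.6))])
for z in (.08,.083,.086,.089):
    o=unproj(i,[(260,167.5),(390,167.5)],z); print(z,((o[:,:2]-p[:2])@ex).round(4),np.linalg.norm(o[0]-o[1]).round(4))
# predicted for level/tilted block
gp=p+R[:,2]*.061; e3=np.r_[ex,0]; ey=np.array([-ex[1],ex[0],0]); up=np.array([0,0,1.])
si=camera_info("scene")
for t in (-4,-2,0,2,4):
    a=np.radians(t); f=e3*np.cos(a)+up*np.sin(a); u=-e3*np.sin(a)+up*np.cos(a)
    c=gp-.0075*u
    pts=[c+ sx*.06*f+.0225*ey+sz*.016*u for sx in(-1,1) for sz in (1,-1)]
    w=proj(i,[c+.06*f+k*.0225*ey+.016*u for k in(1,-1)])
    print(t,'scene near-bot/top,far',((proj(si,pts)-[370,200])*8).round(0).tolist(),'wrist',w.round(1).tolist())
E
```

```text
0.08 [0.0622 0.0621] 0.0454
0.083 [0.0624 0.0623] 0.0445
0.086 [0.0626 0.0625] 0.0435
0.089 [0.0628 0.0627] 0.0426
-4 scene near-bot/top,far [[399.0, 269.0], [395.0, 344.0], [192.0, 189.0], [190.0, 261.0]] wrist [[261.5, 164.9], [392.4, 164.6]]
-2 scene near-bot/top,far [[399.0, 274.0], [394.0, 348.0], [193.0, 184.0], [189.0, 255.0]] wrist [[260.6, 165.8], [393.4, 165.5]]
0 scene near-bot/top,far [[400.0, 279.0], [392.0, 352.0], [194.0, 180.0], [188.0, 250.0]] wrist [[259.7, 166.9], [394.4, 166.7]]
2 scene near-bot/top,far [[400.0, 284.0], [390.0, 356.0], [195.0, 176.0], [187.0, 245.0]] wrist [[258.7, 168.3], [395.4, 168.1]]
4 scene near-bot/top,far [[399.0, 289.0], [388.0, 360.0], [196.0, 171.0], [186.0, 240.0]] wrist [[257.8, 170.0], [396.4, 169.8]]
```

The block is level to within about a degree. Approaching the fence, with a gap of about 11 mm.

Emit:
carry_out:
  commands: "0.004 0 0 0 0 0; 0.004 0 0.0005 0 0 0; 0.004 0 0 0 0 0; 0.004 0 0 0 0 0; 0.002 0 0.0005 0 0 0; 0 0 0 0 0 0; 0 0 0 0 0 0; 0 0 0 0 0 0"

```text
t: 14.82
position: [0.4564, -0.2061, 0.1382]
tool_rot: [[0.996, -0.083, 0.043], [-0.083, -0.997, -0.003], [0.043, -0.001, -0.999]]
contact_force: [-5.1, -1.4, 0.9]
gripper_width: 0.0447
```

```bash
python3 - <<'E'
from h import *
st(); cv2.imwrite("pics/w7.png",get_image("wrist"))
E
```

```text
t 14.82 p [ 0.4564 -0.2061  0.1382] yaw -4.74 z [ 0.0428 -0.0028 -0.9991] F [-5.07 -1.39  0.87] w 0.0447 q [-0.46  0.5   2.02  0.03  0.59  1.17]
```

View pics/w7.png

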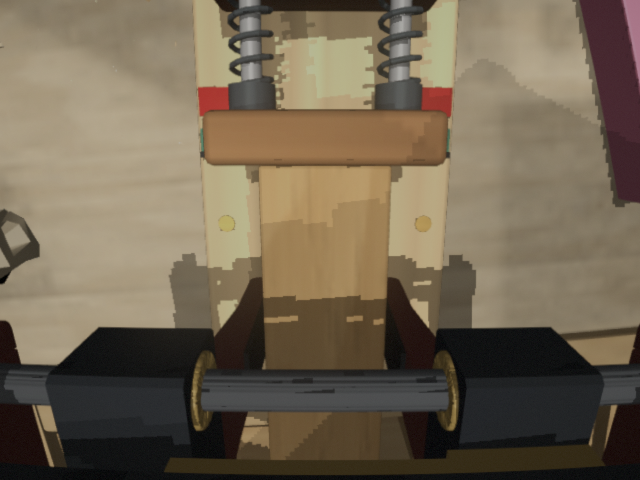

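The block's end is squarely on the fence (both at row 164) with about 5 N, so about 6 mm of travel. I need about 10 mm more.

Emit:
carry_out:
  commands: "0.002 0 0 0 0 0; 0.002 0 0.0005 0 0 0; 0.002 0 0 0 0 0; 0.002 0 0 0 0 0; 0.0015 0 0 0 0 0; 0 0 0 0 0 0; 0 0 0 0 0 0; 0 0 0 0 0 0"

```text
t: 15.88
position: [0.4647, -0.2067, 0.1378]
tool_rot: [[0.996, -0.083, 0.04], [-0.083, -0.997, -0.002], [0.04, -0.001, -0.999]]
contact_force: [-9.9, -1.9, 3.5]
gripper_width: 0.0446
```

```bash
python3 - <<'E'
from h import *
st(); i=camera_info("wrist"); cv2.imwrite("pics/w8.png",get_image("wrist"))
sc=get_image("scene");cv2.imwrite("pics/s8.png",cv2.resize(sc[200:270,370:450],None,fx=8,fy=8,interpolation=cv2.INTER_CUBIC))
print(i['position'])
E
```

```text
t 15.88 p [ 0.4647 -0.2067  0.1378] yaw -4.74 z [ 0.0403 -0.002  -0.9992] F [-9.89 -1.91  3.49] w 0.0446 q [-0.45  0.51  2.    0.03  0.6   1.18]
[ 0.53613869 -0.21175837  0.22281503]
```

View pics/w8.png

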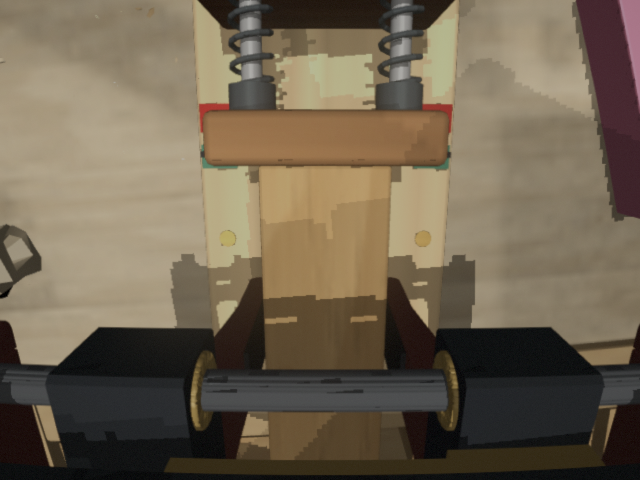

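View pics/s8.png

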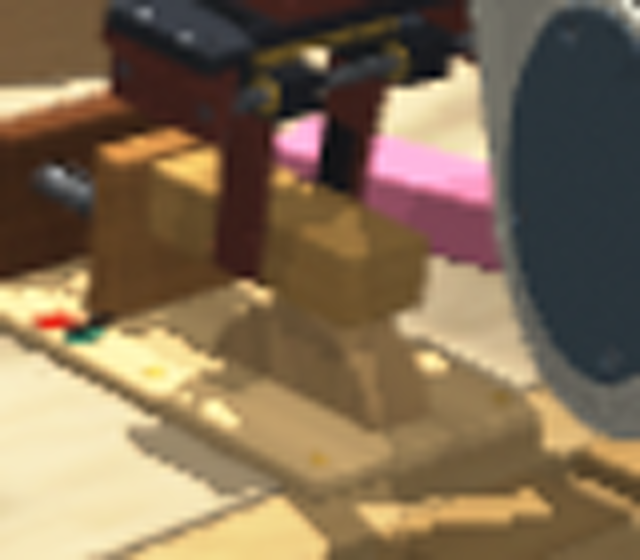

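The pointers stand in the green (wrist (205,154) and (448,154), scene crop (97,318) beside green). I'll work out the travel and the tilt.

```bash
python3 - <<'E'
from h import *
i=camera_info("wrist");s=get_state();p=s['position'];R=np.array(s['tool_rot'])
ex=np.array([np.cos(np.radians(-4.6)),np.sin(np.radians(-4.6))]); e3=np.r_[ex,0]; ey=np.array([-ex[1],ex[0],0]); up=np.array([0,0,1.])
crest=np.array([.4415,-.2049])
print('pointer',((unproj(i,[(204,154.5),(449,154.5)],.013)[:,:2]-crest)@ex).round(4)-.072)
f=unproj(i,[(205,165),(446,164.5)],.09)
print('fence',((f[:,:2]-crest)@ex).round(4)-.072, 'lat',((f-np.r_[crest,0])@ey).round(4))
b=unproj(i,[(260,168),(390,168)],.086);print('block lat',((b-np.r_[crest,0])@ey).round(4))
gp=p+R[:,2]*.061; si=camera_info("scene")
for t in (-4,-2,0,2,4):
    a=np.radians(t); fv=e3*np.cos(a)+up*np.sin(a); u=-e3*np.sin(a)+up*np.cos(a)
    c=gp-.0075*u
    pts=[c+ sx*.06*fv+.0225*ey+sz*.016*u for sx in(-1,1) for sz in (1,-1)]
    print(t,((proj(si,pts)-[370,200])*8).round(0).tolist(),c.round(4))
E
```

```text
pointer [0.0156 0.0154]
fence [0.0149 0.0149] lat [ 0.0396 -0.0383]
block lat [ 0.0224 -0.0208]
-4 [[354.0, 250.0], [350.0, 324.0], [151.0, 172.0], [149.0, 243.0]] [ 0.4667 -0.2068  0.0694]
-2 [[354.0, 255.0], [349.0, 328.0], [152.0, 167.0], [148.0, 237.0]] [ 0.467  -0.2068  0.0694]
0 [[354.0, 260.0], [347.0, 332.0], [152.0, 163.0], [147.0, 232.0]] [ 0.4672 -0.2068  0.0694]
2 [[354.0, 265.0], [345.0, 336.0], [153.0, 158.0], [146.0, 227.0]] [ 0.4675 -0.2068  0.0694]
4 [[354.0, 270.0], [343.0, 340.0], [154.0, 154.0], [145.0, 222.0]] [ 0.4677 -0.2069  0.0694]
```

Travel is about 15 mm (roughly 10 N), square to the fence, level, and centred to about 1 mm. Holding for over three seconds.

Emit:
carry_out:
  commands: "0 0 0 0 0 0; 0 0 0 0 0 0; 0 0 0 0 0 0; 0 0 0 0 0 0; 0 0 0 0 0 0; 0 0 0 0 0 0; 0 0 0 0 0 0; 0 0 0 0 0 0; 0 0 0 0 0 0; 0 0 0 0 0 0; 0 0 0 0 0 0; 0 0 0 0 0 0"

```text
t: 17.48
position: [0.4647, -0.2067, 0.1378]
tool_rot: [[0.996, -0.083, 0.04], [-0.083, -0.997, -0.002], [0.04, -0.001, -0.999]]
contact_force: [-10.2, -2.1, 3.0]
gripper_width: 0.0448
```

Emit:
carry_out:
  commands: "0 0 0 0 0 0; 0 0 0 0 0 0; 0 0 0 0 0 0; 0 0 0 0 0 0; 0 0 0 0 0 0; 0 0 0 0 0 0; 0 0 0 0 0 0; 0 0 0 0 0 0; 0 0 0 0 0 0; 0 0 0 0 0 0; 0 0 0 0 0 0; 0 0 0 0 0 0"

```text
t: 18.98
position: [0.4647, -0.2067, 0.1378]
tool_rot: [[0.996, -0.083, 0.04], [-0.083, -0.997, -0.002], [0.04, -0.001, -0.999]]
contact_force: [-9.5, -1.7, 3.4]
gripper_width: 0.0445
```

Emit:
carry_out:
  commands: "0 0 0 0 0 0; 0 0 0 0 0 0; 0 0 0 0 0 0; 0 0 0 0 0 0; 0 0 0 0 0 0; 0 0 0 0 0 0"

```text
t: 19.73
position: [0.4648, -0.2067, 0.1379]
tool_rot: [[0.996, -0.083, 0.04], [-0.083, -0.997, -0.002], [0.04, -0.001, -0.999]]
contact_force: [-10.4, -2.1, 3.7]
gripper_width: 0.045
```

```bash
python3 - <<'E'
from h import *
st(); a=cv2.imread("pics/w8.png"); b=get_image("wrist"); print(cv2.absdiff(a,b).mean()); cv2.imwrite("pics/w9.png",b)
E
```

```text
t 19.73 p [ 0.4648 -0.2067  0.1379] yaw -4.74 z [ 0.0403 -0.002  -0.9992] F [-10.43  -2.13   3.66] w 0.045 q [-0.45  0.51  2.    0.03  0.6   1.18]
0.949921875
```

View pics/w9.png

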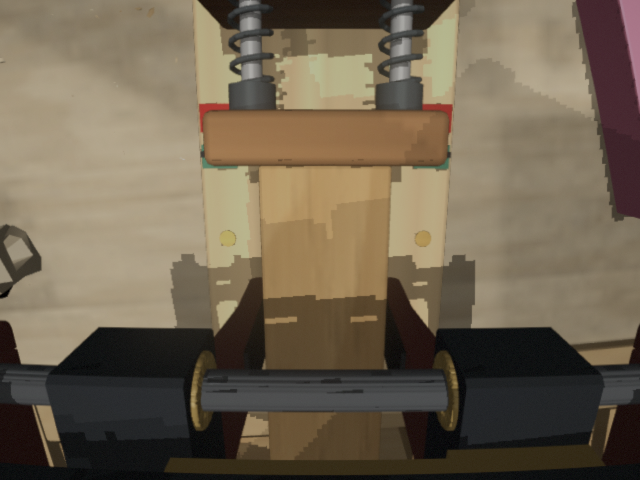

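The picture is unchanged: the pointers are at row 154 in the green, the push is steady at about 10 N, and the block is still. Handing in.

```bash
python3 -c "
from rig import *
print(sign_off())"
```

```text
the job is handed in; nothing more can be done
None
```

The job is handed in, with the arm still holding the oak block against the fence; `sign_off` gave no verdict.

- **Balancing:** I picked up the oak block, set it on the rest and opened the fingers for about 2 s. Two pictures a second apart showed it lying still, clear of the fence. It leaned forward by about 2–3°, well within the limit.
- **Pushing:** I gripped it again at 45 N, raised it 4 mm and pitched it back 2.5° to level. I then pushed it square against the fence and held it for 3.8 s at 15.9–19.7 s on the robot's clock.
- **Last checks:**
  - The wrist force along the push was 9.5–10.4 N.
  - The fence was about 15 mm back, with both pointers in the green.
  - The block was level within about 1–2° and about 1 mm off the centre line, its centre about 69 mm above the bench.
- **Disagreement:** the network's position for the rest (x = 0.435 to 0.4465 m) differed by several mm from my pixel measurements (about 0.4415 m). I used the measurements, and the balance bore them out.
- **Not checked:** I did not measure the walnut, sanding block or tape roll again at the end, but no move came near them.

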